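# Back off a knurled lock ring two turns and push the freed bracket plate out to its stop

## Task

With a fingertip, roll the big knurled lock ring on the fixture anticlockwise (seen from above) until it stands two full turns from tight, with the raised bar on its top back in line with the fixed pointer. Then push the bracket plate by the outside of its upturned end along the channel until it meets the end stop. Pinch and lift nothing, do not disturb the other things on the bench, and end clear of everything.

Things in the scene. Friction and masses are not known exactly. Their poses are not given: they have to be found in the camera images.
- fixture: dark steel fixture fixed to the bench; place and yaw vary. Origin on the bench below the lock ring's axis, z up. A channel 54 mm wide runs along y: floor 10, side rails 19 mm above the bench; base x +-52, y -125 to 145 mm (bolt lugs at y = 115 reach x = +-79, 16 mm high). A bridge (x +-47, y +-22 mm, top 31 mm above the bench) crosses the channel and carries the ring's screw
- pointer (a point): outer tip of the fixed pointer, a small steel bar 31 mm above the bench that sticks out of the bridge on the fixture's -x side, 71 mm from the ring's axis
- end_stop (a point): middle of the inner face of the end stop, a low block (top 26 mm above the bench) across the channel's +y end, 130 mm from the ring's axis; here the plate's +y end must arrive
- lock_ring (a joint): lock ring angle, rad: 0 = tight, grows anticlockwise seen from above, starts at 0 to 0.6, two turns = 12.57. Aluminium disc 98 mm across (too wide to grasp), 22 mm thick, 20 upright ribs 3.5 mm proud round the rim. It drags lightly (0.04 N m, about 1 N at the rim) and stays where left. Its screw's nose stands in the plate's hole and holds the plate until backed off about 1.3 turns
- ring_center (a point): centre of the lock ring's top face, on its axis: 56 mm above the bench when tight (underside 34 mm); the ring rises 6 mm per turn anticlockwise
- ring_mark (a point): outer end of the raised dark bar (26 x 5 x 3 mm, radial) on the lock ring's top, 45 mm from the axis; it lies over the pointer (fixture's -x side) when tight and after each full turn
- plate: loose steel bracket plate, 50 x 210 x 8 mm, 0.25 to 0.5 kg, flat in the channel under the bridge, 2 mm play each side. Origin: underside, centre of its 20 mm hole, at first on the ring's axis; axes as the fixture's; it reaches y -150 to +60 mm. Its -y end is turned up: a wall 50 wide, 6 thick, top 34 mm above the underside. Once free it slides 70 mm to +y to the end stop, with 2 to 6 N friction
- plate_push (a point): middle of the outer (-y) face of the plate's upturned end, 22 mm above the plate's underside; push here towards the fixture's +y
- bolt: bystander: steel bolt standing on its round head, 57 mm tall, 32 mm wide; origin under its centre
- big_nut: bystander: dark steel round nut lying flat, 40 mm across, 18 mm tall; origin under its centre
- tape_measure: bystander: black tape measure standing, 62 x 36 x 58 mm tall; origin under its centre
- nut_bin: bystander: open blue plastic bin, 100 x 110 x 50 mm tall; origin under its centre
- wrench: bystander: steel wrench lying on the bench
- oil_can: bystander: grey plastic oil bottle, 52 mm across, 90 mm tall; origin under its centre
- thumb_nut: bystander: brass thumb nut, 34 mm across, 22 mm tall; origin under its centre
Not all that is in view belongs to the job. What is shaped like the plate but blue or pink is not meant.

How it is judged (in metres and radians):
On the way, in this order (a step that is already met when the one before it is completed fails the run):
1. the lock ring stands two full turns from tight (within 0.2 turn), the plate still in place (value of joint lock_ring between 11.3097 and 13.823 rad and y of plate in the frame of fixture below 0.015 m), for 0.2 s.
2. the plate has been pushed along the channel to the end stop (y of plate in the frame of fixture above 0.062 m), for 0.2 s.
At the end, for the whole second after the job is handed in: the lock ring rests two full turns from tight (within 0.2 turn, 72 degrees), and the plate lies flat and still in the channel within 8 mm of the end stop (value of joint lock_ring between 11.3097 and 13.823 rad and y of plate in the frame of fixture above 0.062 m and height (world z) of plate below 0.014 m and angle between plate's own z axis and vertical below 0.05 rad and linear speed of plate below 0.01 m/s and velocity of joint lock_ring between -0.1 and 0.1 rad/s); the robot touches nothing.
It fails at once if the plate is lifted or tipped up (height (world z) of plate above 0.018 m or height (world z) of plate_push above 0.044 m or angle between plate's own z axis and vertical above 0.12 rad).
It fails at once if something else on the bench is shifted by more than 25 mm (distance of any of bolt, big_nut, tape_measure, nut_bin, wrench, oil_can, thumb_nut from where it was at the start of the episode above 0.025 m).
It also fails if it takes over 64 s, if anything falls off the work surface, if the arm or the gripper's body presses on something with over 40 N, if the wrist force passes 120 N, or if a joint passes its speed limit or range.

## Robot

A 6-joint arm with a two-finger parallel gripper is mounted at the origin on the work surface. World frame = base frame: x ahead of the robot, y to its left, z up, the work surface at z = 0. Lengths are in mm, angles in rad, forces in N, time in s.
With the tool pointing down it reaches from about 275 to 825 mm from the base axis. Payload 4.9 kg.
Tool frame: the origin (TCP) lies at the centre of the arm's flange, where the gripper is bolted on; the fingertips stand 173 mm ahead of it and the grasp point (between the pads) lies grip_point_offset ahead of it (grip_point_offset is the distance from the TCP to the grasp point, in mm); z points along the fingers, y is the line along which they close (so a half turn about z gives the same grasp; the last joint's range is limited). The gripper opens to 85 mm and grips with 20 to 120 N. Pads are 22 mm wide; open, the fingers measure 114 mm over their backs; the gripper's body (76 mm by 85 mm) begins 54 mm behind the grasp point. The pads swing forward as they close: fully open they stand 13 mm farther back than shut.
Start: joints at [-0.134, 0.326, -0.193, 1.052, 0, 1.437], TCP at [550.018, 0.009, 404.681] pointing down, gripper open.
Joint ranges: [-2.65, 2.65], [-0.97, 1.79], [-1.3, 1.35], [-1.93, 2.1], [-1.47, 1.37], [-3.14, 3.14]. Speed limits (rad/s): [2.57, 2.57, 3.14, 3.14, 3.14, 3.14].

## Interface

Orientations are given as [roll, pitch, yaw] about the fixed x, y, z axes, in that order (R = Rz(yaw) Ry(pitch) Rx(roll)).
In Python, from workcell import get_obs, get_image, sign_off, grip_point_offset gives the robot as it stands.
- The arm moves only by the tool move_arm, never from a script. Its argument "targets" is a list that holds one entry, the list of rows, each a list of 7 numbers: the closure in counts, from 0 (fully open) to 255 (shut), then the shift along the tool's x, y, z in m, then the turn, a rotation vector about the tool's x, y, z in degrees. A call has 1 to 20 rows; each row is the pose to reach, as a shift and turn from the pose commanded when the call began, along the tool's axes at that moment; what a row does not reach only later rows make up. A row lasts 1/12 s, in which the tool goes at most 41.7 mm and 7.16 degrees, less where a joint would pass 70% of its speed; a pose out of reach is approached as far as the arm can. A call with a gripper value outside its range is refused whole. The fingers move at their own pace and stop on an object; the grip force is fixed at half the most. Time passes only in rows, so rows that repeat a pose let the fingers close. It gives the time, the measured TCP pose, the force, the opening and the grip force at its end, in the units of the state.
- get_obs(): the state, without advancing time (a new reading comes with each control period).
- get_image(name): name is "scene" or "side" or "wrist"; returns a dict with "color" (384x512x3 uint8, red, green, blue), "mtx" (3x3 intrinsics, pixels), "dist_coeffs" ([k1, k2, p1, p2, k3] as OpenCV has them; the pictures are not rectified), "T" (4x4, takes a point from camera to world coordinates). Camera axes: x right, y down, z forward; pixel columns grow to the right and rows downward; lengths in mm; the calibration is good to about 2 mm. A picture is of the moment at which its call begins. There is no depth.
- sign_off(): hands the job in; it is judged then, once.
The state is a dict: "clock": time; "joints": joint angles; "qd": joint speeds; "joint_torque": joint torques, N m; "position": TCP position; "tool_rot": TCP orientation; "force": force on the tool from outside, world axes, zero at the start; "moment": the same for the moment, N m; "width": finger opening in mm; "grip_force": force on a finger pad.
Only numpy, scipy, OpenCV 4.12 (cv2) and the standard library are available. Lean on these libraries where they do the work, as an engineer would, in place of code of your own. Each camera call takes 0.05 s, during which the arm holds its last target. There are 200 camera calls.

## Working session

There is one attempt and no reset: what is moved stays moved. The work goes in short steps, Python scripts to look and compute and a tool call to move; the robot and the scene stay as the last step left them, time stands still between calls to the robot, and variables do not carry over. Pictures are saved under pics/ and viewed, at most 10 in all, crops included, and the job is handed in when it is done.

Besides the shell and the picture viewer there is one more tool, called by a JSON object that holds its "op" and its "data", one argument or row to a line. move_arm: Moves the arm, as the interface text tells. Its arguments: {"type":"object","properties":{"targets":{"type":"array"}},"required":["targets"]}

```bash
mkdir -p pics; python3 - <<'E'
from workcell import *
import cv2,numpy as np
print(get_obs()); print(grip_point_offset if not callable(grip_point_offset) else grip_point_offset())
for n in("scene","side","wrist"):
    d=get_image(n); cv2.imwrite(f"pics/{n}0.png",d["color"][:,:,::-1]); np.savez(f"{n}0.npz",**d)
    print(n,d["mtx"].tolist(),d["dist_coeffs"],np.round(d["T"],3).tolist())
a=cv2.imread("pics/scene0.png");b=cv2.imread("pics/side0.png")
E
```

```text
{'clock': 0.0, 'joints': array([-1.34194720e-01,  3.26958986e-01, -1.93595653e-01,  1.05198857e+00,
       -1.38440777e-05,  1.43662754e+00]), 'qd': array([ 1.63990273e-04,  9.36506837e-04, -3.43997524e-05,  1.05011293e-03,
       -4.71835573e-04, -6.93333751e-04]), 'joint_torque': array([-1.24197268e-03, -4.43398941e+01,  2.62443137e+01,  1.56443648e-02,
       -1.97191571e-04, -6.55614656e-06]), 'position': array([5.49715494e+02, 5.09470487e-02, 4.03888874e+02]), 'tool_rot': array([-3.13985962e+00, -2.19954203e-04,  1.57077022e+00]), 'force': array([-0.37089787, -0.59532157,  0.36082709]), 'moment': array([-0.04662997,  0.00540675,  0.01473222]), 'grip_force': 0.0, 'width': 85.52599898164502}
154.70000000000002
scene [[449.5422641352202, 0.0, 253.65251656189395], [0.0, 449.5422641352202, 189.9968932754241], [0.0, 0.0, 1.0]] [-0.17998775  0.          0.          0.          0.        ] [[-0.601, 0.579, -0.551, 1199.562], [0.799, 0.418, -0.432, 464.789], [-0.019, -0.7, -0.714, 938.6], [0.0, 0.0, 0.0, 1.0]]
side [[411.0007145306769, 0.0, 262.8813361647861], [0.0, 411.0007145306769, 188.2682345366332], [0.0, 0.0, 1.0]] [0.04650152 0.         0.         0.         0.        ] [[0.965, -0.164, 0.206, 354.842], [-0.263, -0.634, 0.727, -810.73], [0.011, -0.756, -0.655, 751.258], [0.0, 0.0, 0.0, 1.0]]
wrist [[326.41593156291486, 0.0, 253.49940591982366], [0.0, 326.41593156291486, 191.97366456568093], [0.0, 0.0, 1.0]] [-0.07818053  0.          0.          0.          0.        ] [[1.0, 0.0, -0.002, 549.665], [-0.001, -0.957, -0.291, 74.151], [-0.002, 0.291, -0.957, 373.27], [0.0, 0.0, 0.0, 1.0]]
```

View pics/scene0.png

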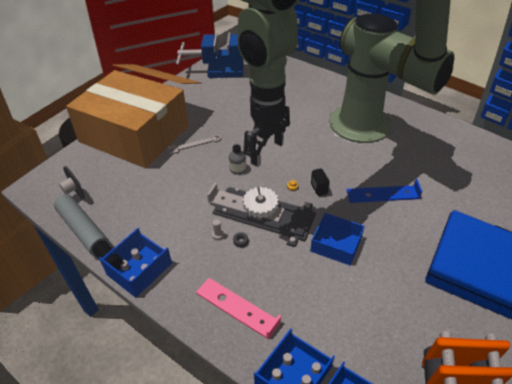

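View pics/wrist0.png

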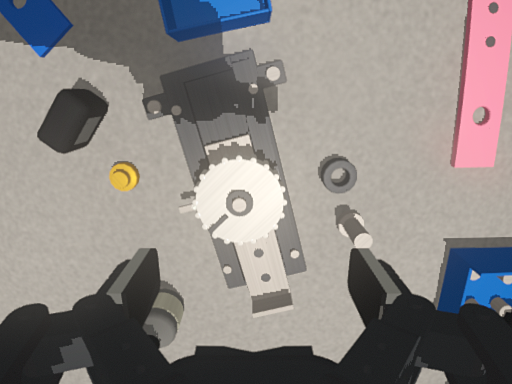

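View pics/side0.png

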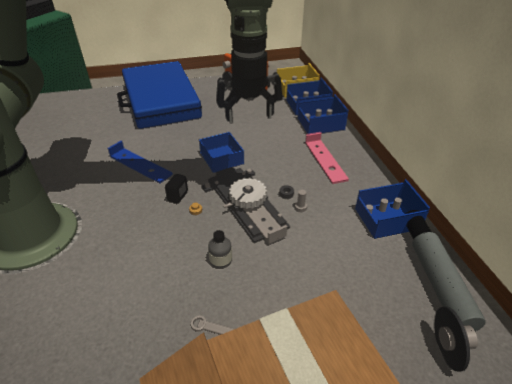

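The scene shows the ring near the middle. In the wrist view the ring centre is at about (240,200), the pointer tip at (180,209), the bar end at (213,236), the upturned end at (272,303) and the end stop near (235,60). Oil can is at (165,315).

```bash
cat > h.py <<'E'
import numpy as np,cv2
def ray(d,uv,z):
    p=cv2.undistortPoints(np.float64(uv).reshape(-1,1,2),d["mtx"],d["dist_coeffs"]).reshape(-1,2)
    T=d["T"];v=np.c_[p,np.ones(len(p))]@T[:3,:3].T;o=T[:3,3]
    return o+v*((z-o[2])/v[:,2])[:,None]
E
python3 - <<'E'
from h import *
d=dict(np.load("wrist0.npz")); im=d["color"]; g=cv2.cvtColor(im,cv2.COLOR_RGB2GRAY)
m=((g>185)*255).astype(np.uint8); m=cv2.morphologyEx(m,cv2.MORPH_OPEN,np.ones((9,9)))
for c in cv2.findContours(m,0,2)[0]:
    if cv2.contourArea(c)<300: continue
    print(cv2.contourArea(c),cv2.boundingRect(c),cv2.minAreaRect(c))
    if cv2.contourArea(c)>4000:
        h=ray(d,c.reshape(-1,2).astype(float),56)[:,:2]; (a,r)=cv2.minEnclosingCircle(h.astype(np.float32)); print("ring",a,r,cv2.fitEllipse(h.astype(np.float32)))
for nm,uv,z in [("pointer",(180,209),31),("barend",(213,236),58),("walltopL",(251,296),44),("bolt head",(349,215),0),("nut",(339,176),9),("oil",(165,300),90),("tape",(75,120),58),("thumb",(124,177),22),("hub",(240,203),65)]:
    print(nm,ray(d,uv,z).round(1))
c=cv2.resize(im[145:325,130:385],None,fx=3.1,fy=3.1,interpolation=cv2.INTER_CUBIC)
cv2.imwrite("pics/w0c.png",c[:,:,::-1])
E
```

```text
7175.0 (192, 159, 95, 136) ((238.3822021484375, 226.81915283203125), (136.01785278320312, 91.38179016113281), 87.87889862060547)
ring (547.5758666992188, -64.24612426757812) 80.55282592773438 ((542.8206787109375, -57.72998046875), (82.59938049316406, 154.25099182128906), 16.597780227661133)
5850.0 (456, 9, 55, 159) ((484.1494140625, 89.36751556396484), (41.43425369262695, 160.4166717529297), 6.170175075531006)
ring (773.3082885742188, 79.74873352050781) 77.48719024658203 ((774.168212890625, 69.1161880493164), (45.83115768432617, 188.7152557373047), 2.885864019393921)
pointer [[466.6 -49.9  31. ]]
barend [[506.2 -70.4  58. ]]
walltopL [[ 545.9 -154.2   44. ]]
bolt head [[666.2 -69.    0. ]]
nut [[647.6 -17.4   9. ]]
oil [[ 458.1 -128.    90. ]]
tape [[375.2  51.4  58. ]]
thumb [[403.2 -15.2  22. ]]
hub [[535.5 -31.2  65. ]]
```

View pics/w0c.png

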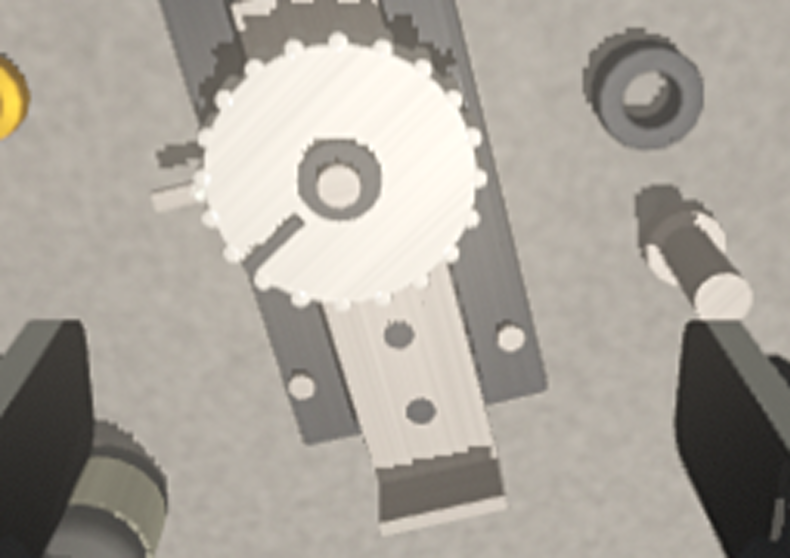

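The crop shows the bar pointing lower-left (end at about (250,262)), the pointer tip at (153,200), rib tips at left 198, right 486, top 33 and bottom 308, and the upturned wall's outer top edge from (382,535) to (505,508).

```bash
python3 - <<'E'
from h import *
d=dict(np.load("wrist0.npz"))
P=lambda uv,z: ray(d,np.float64(uv)/3.1+[130,145],z)
r=P([(198,181),(208,135),(223,98),(253,67),(293,45),(338,34),(385,40),(427,67),(456,98),(474,134),(486,178),(476,218),(454,255),(422,284),(384,302),(342,308),(300,302),(262,283),(232,255),(208,219)],56)[:,:2]
A=np.c_[2*r,np.ones(20)];s=np.linalg.lstsq(A,(r**2).sum(1),rcond=None)[0];c=s[:2];R=np.sqrt(s[2]+c@c)
print("ring",c.round(1),R.round(1),(np.hypot(*(r-c).T)-R).round(1))
w=P([(382,535),(505,508)],44);p=P([(153,200)],31)[0];b=P([(248,263)],59)[0]
print("wall",w.round(1),"mid",w.mean(0),np.hypot(*(w[0]-w[1])[:2]))
for q in(p,b,w.mean(0)): v=q[:2]-c; print(q.round(1),np.hypot(*v).round(1),np.degrees(np.arctan2(v[1],v[0])).round(2))
e=w[1]-w[0];print("wall dir",np.degrees(np.arctan2(e[1],e[0])))
# cross-check with scene/side: ring mask centre
for n in("scene","side"):
    d2=dict(np.load(n+"0.npz"));pt=np.array([[c[0],c[1],56.]])
    T=np.linalg.inv(d2["T"]);uv=cv2.projectPoints(pt,cv2.Rodrigues(T[:3,:3])[0],T[:3,3],d2["mtx"],d2["dist_coeffs"])[0].ravel()
    g=cv2.cvtColor(d2["color"],cv2.COLOR_RGB2GRAY);x,y=uv.astype(int);s=g[y-25:y+25,x-30:x+30]
    m=((s>195)*255).astype(np.uint8);m=cv2.morphologyEx(m,cv2.MORPH_CLOSE,np.ones((7,7)))
    k=max(cv2.findContours(m,0,2)[0],key=cv2.contourArea);h=ray(d2,k.reshape(-1,2)+[x-30,y-25.],56)[:,:2].astype(np.float32)
    print(n,uv.round(1),cv2.minEnclosingCircle(h))
E
```

```text
ring [535.2 -33.6] 47.1 [ 0.6 -1.1 -0.3 -0.4 -0.   1.1  1.3 -0.4 -0.9 -1.1  0.8  0.  -0.3 -0.1
  0.2  0.3  0.5 -0.  -0.5  0.2]
wall [[ 548.5 -185.    44. ]
 [ 596.1 -172.5   44. ]] mid [ 572.27529731 -178.75193898   44.        ] 49.178320588943514
[465.8 -50.6  31. ] 71.4 -166.25
[503.4 -62.9  59. ] 43.3 -137.31
[ 572.3 -178.8   44. ] 149.8 -75.68
wall dir 14.734548062004068
scene [260.2 199.1] ((535.5512084960938, -33.32844924926758), 44.498451232910156)Traceback (most recent call last):
  File "<stdin>", line 17, in <module>
ValueError: max() iterable argument is empty
```

{"op": "move_arm", "data": {
  "targets": [
    [[255,-0.04,-0.005,0,0,0,7],[255,-0.08,-0.01,0,0,0,14],[255,-0.1135,-0.0147,0,0,0,21],[255,-0.1135,-0.0147,0,0,0,28],[255,-0.1135,-0.0147,0,0,0,35],[255,-0.1135,-0.0147,0,0,0,42],[255,-0.1135,-0.0147,0,0,0,49],[255,-0.1135,-0.0147,0,0,0,53],[255,-0.1135,-0.0147,0.04,0,0,53],[255,-0.1135,-0.0147,0.08,0,0,53],[255,-0.1135,-0.0147,0.12,0,0,53],[255,-0.1135,-0.0147,0.15,0,0,53],[255,-0.1135,-0.0147,0.17,0,0,53],[255,-0.1135,-0.0147,0.1847,0,0,53],[255,-0.1135,-0.0147,0.1847,0,0,53],[255,-0.1135,-0.0147,0.1847,0,0,53]]
  ]
}}

```text
clock: 1.48
position: [534.9, -113.3, 219.3]
tool_rot: [-3.14, 0.001, 0.646]
force: [1.1, 0.8, -0.5]
width: -0.0
grip_force: 0.0
```

```bash
python3 - <<'E'
from workcell import *
import cv2,numpy as np
o=get_obs();print(o["clock"],o["position"],o["tool_rot"],o["joints"],o["force"],o["width"])
w=get_image("wrist")["color"];s=get_image("side")["color"][110:300,150:350]
s=cv2.resize(s,(404,384),interpolation=cv2.INTER_CUBIC)
w=cv2.resize(w[:, :],(396,297));w=cv2.copyMakeBorder(w,0,87,0,0,0)
cv2.imwrite("pics/a1.png",np.hstack([s,w])[:,:,::-1])
E
```

```text
1.4833 [ 534.86038608 -113.33702197  219.28235524] [-3.13958651e+00  1.32160061e-03  6.45750091e-01] [-3.43837537e-01  5.15395301e-01 -4.32145027e-01  6.25658333e-01
 -3.15169545e-06  2.15200636e+00] [ 1.0774051   0.82970432 -0.50650081] -0.03357167627923218
```

View pics/a1.png

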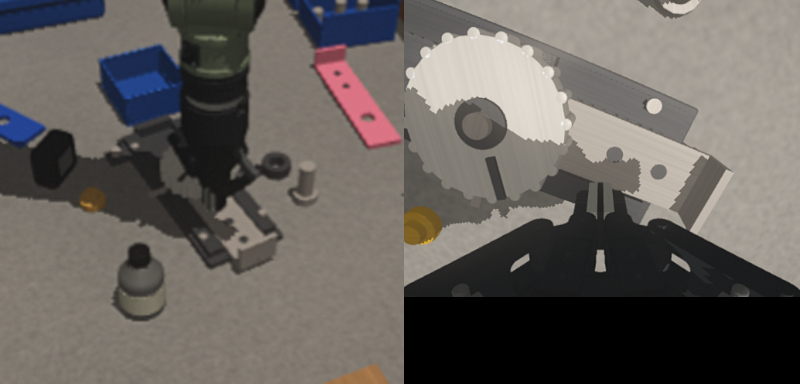

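The wrist view shows the closed tips just outside the rim with ring ribs clear; the tip pair is about 22 mm square. I'll move in radially and compute the arc rows.

{"op": "move_arm", "data": {
  "targets": [
    [[255,0.0036,-0.0048,0,0,0,0],[255,0.0072,-0.0096,0,0,0,0],[255,0.0096,-0.0128,0,0,0,0],[255,0.0108,-0.0144,0,0,0,0],[255,0.0108,-0.0144,0,0,0,0]]
  ]
}}

```text
clock: 2.0
position: [535.6, -95.1, 220.6]
tool_rot: [3.14, -0.0, 0.647]
force: [0.5, -1.5, 0.3]
width: 0.0
grip_force: 0.5
```

```bash
python3 - <<'E'
import numpy as np
for r in(62,80):
  C=r*np.array([.602,-.799])/1000
  for sg in((1,-1) if r==80 else (1,)):
    print(r,sg)
    L=[]
    for k in range(1,21):
        t=-sg*np.radians(6*k);R=np.array([[np.cos(t),-np.sin(t)],[np.sin(t),np.cos(t)]])
        s=C-R@C;L.append([255,round(s[0],4),round(s[1],4),0,0,0,-sg*6*k])
    print(L)
E
```

```text
62 1
[[255, np.float64(0.0054), np.float64(0.0036), 0, 0, 0, -6], [255, np.float64(0.0111), np.float64(0.0067), 0, 0, 0, -12], [255, np.float64(0.0171), np.float64(0.0091), 0, 0, 0, -18], [255, np.float64(0.0234), np.float64(0.0109), 0, 0, 0, -24], [255, np.float64(0.0298), np.float64(0.012), 0, 0, 0, -30], [255, np.float64(0.0362), np.float64(0.0125), 0, 0, 0, -36], [255, np.float64(0.0427), np.float64(0.0123), 0, 0, 0, -42], [255, np.float64(0.0492), np.float64(0.0113), 0, 0, 0, -48], [255, np.float64(0.0555), np.float64(0.0098), 0, 0, 0, -54], [255, np.float64(0.0616), np.float64(0.0076), 0, 0, 0, -60], [255, np.float64(0.0674), np.float64(0.0047), 0, 0, 0, -66], [255, np.float64(0.0729), np.float64(0.0013), 0, 0, 0, -72], [255, np.float64(0.078), np.float64(-0.0027), 0, 0, 0, -78], [255, np.float64(0.0827), np.float64(-0.0072), 0, 0, 0, -84], [255, np.float64(0.0869), np.float64(-0.0122), 0, 0, 0, -90], [255, np.float64(0.0905), np.float64(-0.0176), 0, 0, 0, -96], [255, np.float64(0.0935), np.float64(-0.0233), 0, 0, 0, -102], [255, np.float64(0.096), np.float64(-0.0293), 0, 0, 0,
[... 1912 characters left out ...]
653), 0, 0, 0, 54], [255, np.float64(-0.0313), np.float64(-0.0737), 0, 0, 0, 60], [255, np.float64(-0.0298), np.float64(-0.0819), 0, 0, 0, 66], [255, np.float64(-0.0275), np.float64(-0.09), 0, 0, 0, 72], [255, np.float64(-0.0244), np.float64(-0.0977), 0, 0, 0, 78], [255, np.float64(-0.0204), np.float64(-0.1051), 0, 0, 0, 84], [255, np.float64(-0.0158), np.float64(-0.1121), 0, 0, 0, 90], [255, np.float64(-0.0104), np.float64(-0.1185), 0, 0, 0, 96], [255, np.float64(-0.0044), np.float64(-0.1243), 0, 0, 0, 102], [255, np.float64(0.0023), np.float64(-0.1295), 0, 0, 0, 108], [255, np.float64(0.0094), np.float64(-0.1339), 0, 0, 0, 114], [255, np.float64(0.0169), np.float64(-0.1376), 0, 0, 0, 120]]
```

{"op": "move_arm", "data": {
  "targets": [
    [[255,0.0054,0.0036,0,0,0,-6],[255,0.0111,0.0067,0,0,0,-12],[255,0.0171,0.0091,0,0,0,-18],[255,0.0234,0.0109,0,0,0,-24],[255,0.0298,0.012,0,0,0,-30],[255,0.0362,0.0125,0,0,0,-36],[255,0.0427,0.0123,0,0,0,-42],[255,0.0492,0.0113,0,0,0,-48],[255,0.0555,0.0098,0,0,0,-54],[255,0.0616,0.0076,0,0,0,-60]]
  ]
}}

```text
clock: 2.83
position: [589.3, -64.3, 220.0]
tool_rot: [3.142, -0.0, 1.698]
force: [0.3, 0.1, 0.0]
width: 0.2
grip_force: 0.1
```

```bash
python3 - <<'E'
from workcell import *
import cv2,numpy as np
w=get_image("wrist");np.savez("w2.npz",**w)
cv2.imwrite("pics/a2.png",w["color"][:,:,::-1])
E
```

```text
(no output)
```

View pics/a2.png

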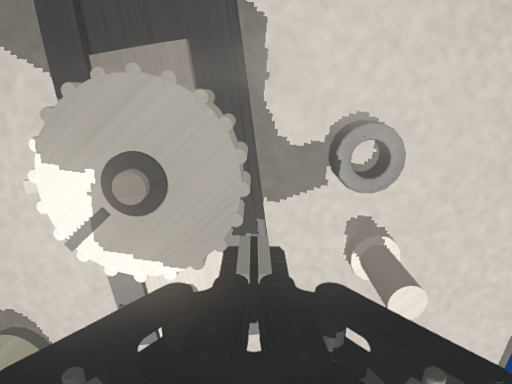

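The ring has barely turned (bar still at (88,230)); tips at (255,240) sit just outside the rim at x≈247. The tip is slimmer than assumed, so I go 4 mm deeper.

```bash
cat >> h.py <<'E'
def bar(d,zs=(56,58,60,62,64,66,68)):
    """bar direction deg relative to pointer, ccw (best dip), for a few ring heights"""
    T=np.linalg.inv(d["T"]);g=cv2.cvtColor(d["color"],cv2.COLOR_RGB2GRAY).astype(np.float32);out=[]
    for z in zs:
        a=np.radians(np.arange(360)+194.2-0);r=np.arange(24,43,1.)
        A,Rr=np.meshgrid(a,r,indexing="ij")
        p=np.stack([535.3+Rr*np.cos(A),-33.5+Rr*np.sin(A),0*A+z],-1).reshape(-1,3)
        uv=cv2.projectPoints(p,cv2.Rodrigues(T[:3,:3])[0],T[:3,3],d["mtx"],d["dist_coeffs"])[0].reshape(360,-1,2).astype(np.float32)
        s=cv2.remap(g,uv[...,0],uv[...,1],cv2.INTER_LINEAR,borderMode=cv2.BORDER_REPLICATE)
        s=np.log(s+5);s3=np.vstack([s,s,s])
        bh=cv2.morphologyEx(s3,cv2.MORPH_BLACKHAT,np.ones((25,1)))[360:720]
        q=cv2.blur(np.median(bh,1).reshape(-1,1),(1,7),borderType=cv2.BORDER_REFLECT)[:,0];k=q.argmax();out.append((z,int(k),round(float(q[k]),2)))
    return out
E
python3 - <<'E'
from h import *
for f in("wrist0","w2"): print(bar(dict(np.load(f+".npz"))))
for r in (58,):
  C=r*np.array([.602,-.799])/1000;L=[]
  for k in range(1,21):
        t=-np.radians(6*k);R=np.array([[np.cos(t),-np.sin(t)],[np.sin(t),np.cos(t)]])
        s=C-R@C;L.append([255,float(round(s[0],4)),float(round(s[1],4)),0,0,0,-6*k])
  print(L)
E
```

```text
[(56, 29, 0.54), (58, 29, 0.54), (60, 28, 0.54), (62, 27, 0.53), (64, 26, 0.54), (66, 26, 0.54), (68, 25, 0.54)]
[(56, 33, 0.42), (58, 33, 0.49), (60, 33, 0.5), (62, 33, 0.5), (64, 33, 0.51), (66, 33, 0.51), (68, 33, 0.5)]
[[255, 0.005, 0.0034, 0, 0, 0, -6], [255, 0.0104, 0.0062, 0, 0, 0, -12], [255, 0.016, 0.0085, 0, 0, 0, -18], [255, 0.0219, 0.0102, 0, 0, 0, -24], [255, 0.0278, 0.0112, 0, 0, 0, -30], [255, 0.0339, 0.0117, 0, 0, 0, -36], [255, 0.04, 0.0115, 0, 0, 0, -42], [255, 0.046, 0.0106, 0, 0, 0, -48], [255, 0.0519, 0.0091, 0, 0, 0, -54], [255, 0.0576, 0.0071, 0, 0, 0, -60], [255, 0.063, 0.0044, 0, 0, 0, -66], [255, 0.0682, 0.0012, 0, 0, 0, -72], [255, 0.073, -0.0026, 0, 0, 0, -78], [255, 0.0774, -0.0068, 0, 0, 0, -84], [255, 0.0813, -0.0114, 0, 0, 0, -90], [255, 0.0847, -0.0165, 0, 0, 0, -96], [255, 0.0875, -0.0218, 0, 0, 0, -102], [255, 0.0898, -0.0275, 0, 0, 0, -108], [255, 0.0915, -0.0333, 0, 0, 0, -114], [255, 0.0925, -0.0393, 0, 0, 0, -120]]
```

{"op": "move_arm", "data": {
  "targets": [
    [[255,0.0012,-0.0016,0,0,0,0],[255,0.0024,-0.0032,0,0,0,0],[255,0.0024,-0.0032,0,0,0,0]]
  ]
}}

```text
clock: 3.13
position: [586.9, -63.3, 220.8]
tool_rot: [3.137, 0.003, 1.69]
force: [4.6, -2.7, -0.3]
width: 0.2
grip_force: 1.9
```

{"op": "move_arm", "data": {
  "targets": [
    [[255,0.005,0.0034,0,0,0,-6],[255,0.0104,0.0062,0,0,0,-12],[255,0.016,0.0085,0,0,0,-18],[255,0.0219,0.0102,0,0,0,-24],[255,0.0278,0.0112,0,0,0,-30],[255,0.0339,0.0117,0,0,0,-36],[255,0.04,0.0115,0,0,0,-42],[255,0.046,0.0106,0,0,0,-48],[255,0.0519,0.0091,0,0,0,-54],[255,0.0576,0.0071,0,0,0,-60]]
  ]
}}

```text
clock: 3.97
position: [586.3, -4.5, 220.9]
tool_rot: [3.14, 0.003, 2.743]
force: [2.5, 0.3, 2.0]
width: 0.0
grip_force: 1.2
```

```bash
cat >m.py <<'E'
from workcell import *
from h import *
o=get_obs();w=get_image("wrist");p=o["position"]
v=p[:2]-[535.3,-33.5]
print(o["clock"],p.round(1),"r",np.hypot(*v).round(1),"phi",np.degrees(np.arctan2(v[1],v[0])).round(1),"yaw",np.degrees(o["tool_rot"][2]).round(1),"j6",o["joints"][5].round(2),o["force"].round(1));print(bar(w,(57,61,65,69)))
np.savez("wl.npz",**w)
E
python3 m.py
```

```text
3.9667 [586.3  -4.5 220.9] r 58.6 phi 29.6 yaw 157.1 j6 0.27 [2.5 0.3 2. ]
[(57, 84, 0.63), (61, 84, 0.63), (65, 83, 0.63), (69, 83, 0.63)]
```

{"op": "move_arm", "data": {
  "targets": [
    [[255,0.005,0.0034,0,0,0,-6],[255,0.0104,0.0062,0,0,0,-12],[255,0.016,0.0085,0,0,0,-18],[255,0.0219,0.0102,0,0,0,-24],[255,0.0278,0.0112,0,0,0,-30],[255,0.0339,0.0117,0,0,0,-36],[255,0.04,0.0115,0,0,0,-42],[255,0.046,0.0106,0,0,0,-48],[255,0.0519,0.0091,0,0,0,-54],[255,0.0576,0.0071,0,0,0,-60],[255,0.063,0.0044,0,0,0,-66],[255,0.0682,0.0012,0,0,0,-72],[255,0.073,-0.0026,0,0,0,-78],[255,0.0774,-0.0068,0,0,0,-84],[255,0.0813,-0.0114,0,0,0,-90],[255,0.0847,-0.0165,0,0,0,-96],[255,0.0875,-0.0218,0,0,0,-102],[255,0.0898,-0.0275,0,0,0,-108],[255,0.0915,-0.0333,0,0,0,-114],[255,0.0925,-0.0393,0,0,0,-120]]
  ]
}}

```text
clock: 5.68
position: [483.2, -4.1, 219.9]
tool_rot: [3.139, 0.003, -1.447]
force: [-1.6, 3.3, 1.2]
width: 0.2
grip_force: 1.7
```

```bash
python3 m.py
```

```text
5.6833 [483.2  -4.1 219.9] r 59.9 phi 150.6 yaw -82.9 j6 -1.86 [-1.6  3.3  1.2]
[(57, 209, 0.62), (61, 208, 0.63), (65, 208, 0.63), (69, 208, 0.63)]
```

{"op": "move_arm", "data": {
  "targets": [
    [[255,0.005,0.0034,0,0,0,-6],[255,0.0104,0.0062,0,0,0,-12],[255,0.016,0.0085,0,0,0,-18],[255,0.0219,0.0102,0,0,0,-24],[255,0.0278,0.0112,0,0,0,-30],[255,0.0339,0.0117,0,0,0,-36],[255,0.04,0.0115,0,0,0,-42],[255,0.046,0.0106,0,0,0,-48],[255,0.0519,0.0091,0,0,0,-54],[255,0.0576,0.0071,0,0,0,-60]]
  ]
}}

```text
clock: 6.57
position: [483.5, -63.0, 219.7]
tool_rot: [3.139, 0.003, -0.403]
force: [-3.4, -1.0, 3.5]
width: -0.0
grip_force: 2.0
```

```bash
python3 m.py
```

```text
6.5667 [483.5 -63.  219.7] r 59.6 phi -150.3 yaw -23.1 j6 -3.02 [-3.4 -1.   3.5]
[(57, 268, 0.63), (61, 268, 0.63), (65, 268, 0.64), (69, 267, 0.64)]
```

Ring at 268°. Retreat, lift, unwind.

{"op": "move_arm", "data": {
  "targets": [
    [[255,-0.0066,0.0088,0,0,0,0],[255,-0.0132,0.0176,0,0,0,0],[255,-0.0132,0.0176,-0.035,0,0,7],[255,-0.0132,0.0176,-0.07,0,0,14],[255,-0.0132,0.0176,-0.07,0,0,21],[255,-0.0132,0.0176,-0.07,0,0,28],[255,-0.0132,0.0176,-0.07,0,0,35],[255,-0.0132,0.0176,-0.07,0,0,42],[255,-0.0132,0.0176,-0.07,0,0,49],[255,-0.0132,0.0176,-0.07,0,0,56],[255,-0.0132,0.0176,-0.07,0,0,63],[255,-0.0132,0.0176,-0.07,0,0,70],[255,-0.0132,0.0176,-0.07,0,0,77],[255,-0.0132,0.0176,-0.07,0,0,84],[255,-0.0132,0.0176,-0.07,0,0,91],[255,-0.0132,0.0176,-0.07,0,0,98],[255,-0.0132,0.0176,-0.07,0,0,105],[255,-0.0132,0.0176,-0.07,0,0,112],[255,-0.0132,0.0176,-0.07,0,0,119],[255,-0.0132,0.0176,-0.07,0,0,126]]
  ]
}}

```text
clock: 8.28
position: [465.1, -73.6, 289.8]
tool_rot: [3.141, 0.0, -2.611]
force: [-0.1, 0.4, -0.0]
width: 0.0
grip_force: 0.0
```

```bash
python3 m.py
```

```text
8.2833 [465.1 -73.6 289.8] r 80.9 phi -150.3 yaw -149.6 j6 -0.84 [-0.1  0.4 -0. ]
[(57, 15, 0.79), (61, 15, 0.78), (65, 15, 0.76), (69, 223, 0.04)]
```

{"op": "move_arm", "data": {
  "targets": [
    [[255,-0.014,-0.0135,0,0,0,7],[255,-0.028,-0.027,0,0,0,14],[255,-0.042,-0.0405,0,0,0,21],[255,-0.056,-0.054,0,0,0,28],[255,-0.07,-0.0675,0,0,0,35],[255,-0.0842,-0.0812,0,0,0,42],[255,-0.0842,-0.0812,0,0,0,49],[255,-0.0842,-0.0812,0,0,0,56],[255,-0.0842,-0.0812,0,0,0,63],[255,-0.0842,-0.0812,0,0,0,70],[255,-0.0842,-0.0812,0,0,0,77],[255,-0.0842,-0.0812,0,0,0,84],[255,-0.0842,-0.0812,0,0,0,91],[255,-0.0842,-0.0812,0,0,0,98],[255,-0.0842,-0.0812,0,0,0,105],[255,-0.0842,-0.0812,0,0,0,112],[255,-0.0842,-0.0812,0.01,0,0,119],[255,-0.0842,-0.0812,0.03,0,0,126],[255,-0.0842,-0.0812,0.05,0,0,133],[255,-0.0842,-0.0812,0.066,0,0,140]]
  ]
}}

```text
clock: 10.0
position: [579.0, -99.9, 222.8]
tool_rot: [-3.141, -0.0, 1.232]
force: [-0.4, -0.1, -1.3]
width: 0.0
grip_force: 0.0
```

{"op": "move_arm", "data": {
  "targets": [
    [[255,0.0044,-0.0059,0,0,0,0],[255,0.0088,-0.0117,0,0,0,0],[255,0.0132,-0.0176,0,0,0,0],[255,0.0132,-0.0176,0,0,0,0]]
  ]
}}

```text
clock: 10.33
position: [568.1, -81.4, 225.6]
tool_rot: [3.137, 0.002, 1.242]
force: [2.6, -3.2, -2.2]
width: -0.1
grip_force: 1.5
```

```bash
python3 m.py
```

```text
10.3333 [568.1 -81.4 225.6] r 58.1 phi -55.6 yaw 71.1 j6 1.63 [ 2.6 -3.2 -2.2]
[(57, 273, 0.69), (61, 270, 0.68), (65, 267, 0.67), (69, 266, 0.67)]
```

Same sweep: 120° twice.

{"op": "move_arm", "data": {
  "targets": [
    [[255,0.005,0.0034,0,0,0,-6],[255,0.0104,0.0062,0,0,0,-12],[255,0.016,0.0085,0,0,0,-18],[255,0.0219,0.0102,0,0,0,-24],[255,0.0278,0.0112,0,0,0,-30],[255,0.0339,0.0117,0,0,0,-36],[255,0.04,0.0115,0,0,0,-42],[255,0.046,0.0106,0,0,0,-48],[255,0.0519,0.0091,0,0,0,-54],[255,0.0576,0.0071,0,0,0,-60],[255,0.063,0.0044,0,0,0,-66],[255,0.0682,0.0012,0,0,0,-72],[255,0.073,-0.0026,0,0,0,-78],[255,0.0774,-0.0068,0,0,0,-84],[255,0.0813,-0.0114,0,0,0,-90],[255,0.0847,-0.0165,0,0,0,-96],[255,0.0875,-0.0218,0,0,0,-102],[255,0.0898,-0.0275,0,0,0,-108],[255,0.0915,-0.0333,0,0,0,-114],[255,0.0925,-0.0393,0,0,0,-120]]
  ]
}}

```text
clock: 12.05
position: [561.4, 19.6, 226.0]
tool_rot: [3.141, 0.005, -2.942]
force: [2.2, 0.8, 2.4]
width: 0.2
grip_force: 1.4
```

```bash
python3 m.py
```

```text
12.05 [561.4  19.6 226. ] r 59.2 phi 63.8 yaw -168.6 j6 -0.3 [2.2 0.8 2.4]
[(57, 25, 0.7), (61, 22, 0.69), (65, 19, 0.64), (69, 18, 0.62)]
```

{"op": "move_arm", "data": {
  "targets": [
    [[255,0.005,0.0034,0,0,0,-6],[255,0.0104,0.0062,0,0,0,-12],[255,0.016,0.0085,0,0,0,-18],[255,0.0219,0.0102,0,0,0,-24],[255,0.0278,0.0112,0,0,0,-30],[255,0.0339,0.0117,0,0,0,-36],[255,0.04,0.0115,0,0,0,-42],[255,0.046,0.0106,0,0,0,-48],[255,0.0519,0.0091,0,0,0,-54],[255,0.0576,0.0071,0,0,0,-60],[255,0.063,0.0044,0,0,0,-66],[255,0.0682,0.0012,0,0,0,-72],[255,0.073,-0.0026,0,0,0,-78],[255,0.0774,-0.0068,0,0,0,-84],[255,0.0813,-0.0114,0,0,0,-90],[255,0.0847,-0.0165,0,0,0,-96],[255,0.0875,-0.0218,0,0,0,-102],[255,0.0898,-0.0275,0,0,0,-108],[255,0.0915,-0.0333,0,0,0,-114],[255,0.0925,-0.0393,0,0,0,-120]]
  ]
}}

```text
clock: 13.77
position: [475.6, -37.1, 224.6]
tool_rot: [3.14, 0.003, -0.851]
force: [-4.9, -0.0, 5.6]
width: 0.1
grip_force: 3.0
```

```bash
python3 m.py
```

```text
13.7667 [475.6 -37.1 224.6] r 59.8 phi -176.5 yaw -48.7 j6 -2.52 [-4.9 -0.   5.6]
[(57, 150, 0.68), (61, 147, 0.69), (65, 144, 0.68), (69, 141, 0.65)]
```

{"op": "move_arm", "data": {
  "targets": [
    [[255,-0.0066,0.0088,0,0,0,0],[255,-0.0132,0.0176,0,0,0,0],[255,-0.0132,0.0176,-0.035,0,0,7],[255,-0.0132,0.0176,-0.07,0,0,14],[255,-0.0132,0.0176,-0.07,0,0,21],[255,-0.0132,0.0176,-0.07,0,0,28],[255,-0.0132,0.0176,-0.07,0,0,35],[255,-0.0132,0.0176,-0.07,0,0,42],[255,-0.0132,0.0176,-0.07,0,0,49],[255,-0.0132,0.0176,-0.07,0,0,56],[255,-0.0132,0.0176,-0.07,0,0,63],[255,-0.0132,0.0176,-0.07,0,0,70],[255,-0.0132,0.0176,-0.07,0,0,77],[255,-0.0132,0.0176,-0.07,0,0,84],[255,-0.0132,0.0176,-0.07,0,0,91],[255,-0.0132,0.0176,-0.07,0,0,98],[255,-0.0132,0.0176,-0.07,0,0,105],[255,-0.0132,0.0176,-0.07,0,0,112],[255,-0.0132,0.0176,-0.07,0,0,119],[255,-0.0132,0.0176,-0.07,0,0,126]]
  ]
}}

```text
clock: 15.48
position: [455.2, -38.9, 294.7]
tool_rot: [3.142, 0.001, -3.061]
force: [-0.1, 0.2, -0.6]
width: 0.0
grip_force: 0.0
```

{"op": "move_arm", "data": {
  "targets": [
    [[255,-0.02,-0.0115,0,0,0,7],[255,-0.04,-0.023,0,0,0,14],[255,-0.06,-0.0345,0,0,0,21],[255,-0.08,-0.046,0,0,0,28],[255,-0.1,-0.0575,0,0,0,35],[255,-0.1212,-0.0699,0,0,0,42],[255,-0.1212,-0.0699,0,0,0,49],[255,-0.1212,-0.0699,0,0,0,56],[255,-0.1212,-0.0699,0,0,0,63],[255,-0.1212,-0.0699,0,0,0,70],[255,-0.1212,-0.0699,0,0,0,77],[255,-0.1212,-0.0699,0,0,0,84],[255,-0.1212,-0.0699,0.01,0,0,91],[255,-0.1212,-0.0699,0.03,0,0,98],[255,-0.1212,-0.0699,0.05,0,0,105],[255,-0.1212,-0.0699,0.064,0,0,112],[255,-0.1212,-0.0699,0.064,0,0,112]]
  ]
}}

```text
clock: 16.9
position: [580.7, -97.5, 227.8]
tool_rot: [-3.137, -0.0, 1.271]
force: [-0.8, 0.3, -1.1]
width: -0.2
grip_force: 0.0
```

{"op": "move_arm", "data": {
  "targets": [
    [[255,0.0044,-0.0059,0,0,0,0],[255,0.0088,-0.0117,0,0,0,0],[255,0.0132,-0.0176,0,0,0,0],[255,0.0132,-0.0176,0,0,0,0]]
  ]
}}

```text
clock: 17.23
position: [569.7, -79.9, 231.7]
tool_rot: [3.138, 0.001, 1.276]
force: [1.5, -2.4, 0.0]
width: 0.1
grip_force: 1.4
```

```bash
python3 m.py
```

```text
17.2333 [569.7 -79.9 231.7] r 57.8 phi -53.5 yaw 73.1 j6 1.6 [ 1.5 -2.4  0. ]
[(57, 143, 0.61), (61, 145, 0.61), (65, 147, 0.61), (69, 148, 0.61)]
```

{"op": "move_arm", "data": {
  "targets": [
    [[255,0.005,0.0034,0,0,0,-6],[255,0.0104,0.0062,0,0,0,-12],[255,0.016,0.0085,0,0,0,-18],[255,0.0219,0.0102,0,0,0,-24],[255,0.0278,0.0112,0,0,0,-30],[255,0.0339,0.0117,0,0,0,-36],[255,0.04,0.0115,0,0,0,-42],[255,0.046,0.0106,0,0,0,-48],[255,0.0519,0.0091,0,0,0,-54],[255,0.0576,0.0071,0,0,0,-60],[255,0.063,0.0044,0,0,0,-66],[255,0.0682,0.0012,0,0,0,-72],[255,0.073,-0.0026,0,0,0,-78],[255,0.0774,-0.0068,0,0,0,-84],[255,0.0813,-0.0114,0,0,0,-90],[255,0.0847,-0.0165,0,0,0,-96],[255,0.0875,-0.0218,0,0,0,-102],[255,0.0898,-0.0275,0,0,0,-108],[255,0.0915,-0.0333,0,0,0,-114],[255,0.0925,-0.0393,0,0,0,-120]]
  ]
}}

```text
clock: 18.95
position: [559.7, 20.5, 231.4]
tool_rot: [3.14, 0.005, -2.908]
force: [2.3, 3.2, 2.3]
width: 0.2
grip_force: 1.9
```

```bash
python3 m.py
```

```text
18.95 [559.7  20.5 231.4] r 59.3 phi 65.7 yaw -166.6 j6 -0.33 [2.3 3.2 2.3]
[(57, 260, 0.65), (61, 262, 0.64), (65, 264, 0.63), (69, 266, 0.62)]
```

{"op": "move_arm", "data": {
  "targets": [
    [[255,0.005,0.0034,0,0,0,-6],[255,0.0104,0.0062,0,0,0,-12],[255,0.016,0.0085,0,0,0,-18],[255,0.0219,0.0102,0,0,0,-24],[255,0.0278,0.0112,0,0,0,-30],[255,0.0339,0.0117,0,0,0,-36],[255,0.04,0.0115,0,0,0,-42],[255,0.046,0.0106,0,0,0,-48],[255,0.0519,0.0091,0,0,0,-54],[255,0.0576,0.0071,0,0,0,-60],[255,0.063,0.0044,0,0,0,-66],[255,0.0682,0.0012,0,0,0,-72],[255,0.073,-0.0026,0,0,0,-78],[255,0.0774,-0.0068,0,0,0,-84],[255,0.0813,-0.0114,0,0,0,-90],[255,0.0832,-0.014,0,0,0,-93],[255,0.0832,-0.014,0,0,0,-93]]
  ]
}}

```text
clock: 20.42
position: [479.2, -12.9, 229.8]
tool_rot: [3.138, 0.002, -1.293]
force: [-4.5, 0.7, 1.6]
width: -0.3
grip_force: 2.1
```

```bash
python3 m.py
```

```text
20.4167 [479.2 -12.9 229.8] r 59.7 phi 159.8 yaw -74.1 j6 -2.03 [-4.5  0.7  1.6]
[(57, 353, 0.61), (61, 358, 0.63), (65, 359, 0.59), (69, 0, 0.62)]
```

{"op": "move_arm", "data": {
  "targets": [
    [[255,-0.0066,0.0088,0,0,0,0],[255,-0.0132,0.0176,0,0,0,0],[255,-0.0132,0.0176,-0.035,0,0,0],[255,-0.0132,0.0176,-0.07,0,0,0],[255,0.02,0.01,-0.07,0,0,1.8],[255,0.05,0,-0.07,0,0,1.8],[255,0.085,-0.01,-0.07,0,0,1.8],[255,0.12,-0.02,-0.07,0,0,1.8],[255,0.155,-0.03,-0.07,0,0,1.8],[255,0.19,-0.04,-0.07,0,0,1.8],[255,0.2147,-0.0405,-0.07,0,0,1.8],[255,0.2147,-0.0405,-0.04,0,0,1.8],[255,0.2147,-0.0405,-0.01,0,0,1.8],[255,0.2147,-0.0405,0.02,0,0,1.8],[255,0.2147,-0.0405,0.029,0,0,1.8],[255,0.2147,-0.0405,0.029,0,0,1.8]]
  ]
}}

```text
clock: 21.8
position: [577.8, -207.4, 198.3]
tool_rot: [3.138, 0.003, -1.324]
force: [-0.3, 0.0, 0.3]
width: -0.1
grip_force: 0.0
```

```bash
python3 m.py; python3 - <<'E'
from workcell import *
from h import *
s=get_image("side");c=get_image("scene")
a=cv2.resize(s["color"][130:270,180:320],(400,400),interpolation=cv2.INTER_CUBIC);b=cv2.resize(c["color"][130:270,180:320],(400,400),interpolation=cv2.INTER_CUBIC)
cv2.imwrite("pics/a3.png",np.hstack([a,b])[:,:,::-1])
d=s;print("side bar",bar(s,(68,)),"scene bar",bar(c,(68,)))
E
```

```text
21.8 [ 577.8 -207.4  198.3] r 179.0 phi -76.3 yaw -75.9 j6 -2.28 [-0.3  0.   0.3]
[(57, 90, 0.07), (61, 90, 0.07), (65, 90, 0.07), (69, 90, 0.07)]
side bar [(68, 359, 0.73)] scene bar [(68, 0, 0.56)]
```

View pics/a3.png

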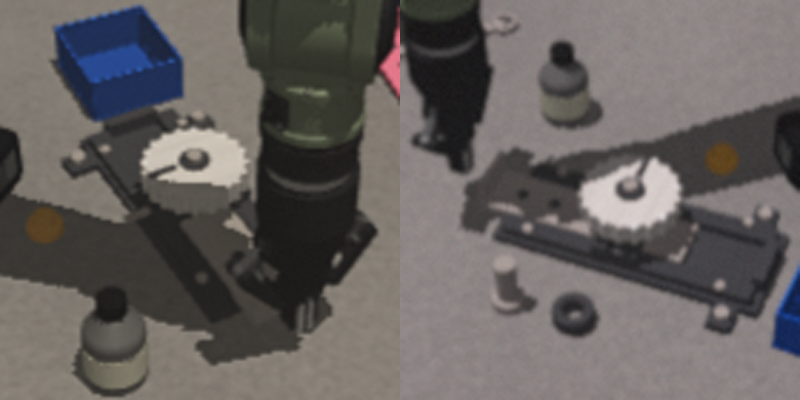

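Both views show the bar in line with the pointer (ring at left crop (195,160)) and the tool standing outside the upturned end. Push along tool −x.

{"op": "move_arm", "data": {
  "targets": [
    [[255,-0.008,0,0,0,0,0],[255,-0.014,0,0,0,0,0],[255,-0.018,0,0,0,0,0],[255,-0.022,0,0,0,0,0],[255,-0.028,0,0,0,0,0],[255,-0.034,0,0,0,0,0],[255,-0.04,0,0,0,0,0],[255,-0.046,0,0,0,0,0],[255,-0.052,0,0,0,0,0],[255,-0.058,0,0,0,0,0],[255,-0.064,0,0,0,0,0],[255,-0.07,0,0,0,0,0],[255,-0.076,0,0,0,0,0],[255,-0.08,0,0,0,0,0],[255,-0.08,0,0,0,0,0]]
  ]
}}

```text
clock: 23.2
position: [558.8, -129.3, 200.7]
tool_rot: [3.141, 0.002, -1.322]
force: [-0.0, -0.2, 0.5]
width: -0.1
grip_force: 0.0
```

```bash
python3 m.py
```

```text
23.2 [ 558.8 -129.3  200.7] r 98.6 phi -76.2 yaw -75.7 j6 -2.18 [-0.  -0.2  0.5]
[(57, 284, 0.04), (61, 285, 0.05), (65, 287, 0.05), (69, 284, 0.04)]
```

{"op": "move_arm", "data": {
  "targets": [
    [[255,-0.002,0,0,0,0,0],[255,-0.004,0,0,0,0,0],[255,-0.006,0,0,0,0,0],[255,-0.008,0,0,0,0,0]]
  ]
}}

```text
clock: 23.58
position: [557.1, -122.7, 200.7]
tool_rot: [3.141, 0.0, -1.323]
force: [-0.8, -1.4, -0.8]
width: -0.2
grip_force: 0.5
```

```bash
python3 m.py; python3 - <<'E'
from workcell import *
from h import *
w=get_image("wrist")["color"];s=get_image("side")["color"]
a=cv2.resize(s[130:270,180:320],(384,384),interpolation=cv2.INTER_CUBIC)
cv2.imwrite("pics/a4.png",np.hstack([a,cv2.copyMakeBorder(cv2.resize(w,(416,312)),0,72,0,0,0)])[:,:,::-1])
E
```

```text
23.5833 [ 557.1 -122.7  200.7] r 91.8 phi -76.3 yaw -75.8 j6 -2.16 [-0.8 -1.4 -0.8]
[(57, 236, 0.05), (61, 124, 0.05), (65, 118, 0.05), (69, 236, 0.05)]
```

View pics/a4.png

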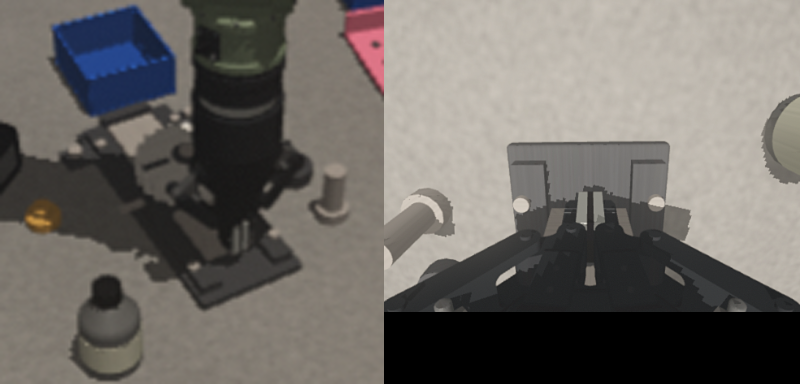

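The plate has travelled near the end stop; the tip now touches the wall. Press on a little.

{"op": "move_arm", "data": {
  "targets": [
    [[255,-0.0015,0,0,0,0,0],[255,-0.003,0,0,0,0,0],[255,-0.0045,0,0,0,0,0],[255,-0.006,0,0,0,0,0],[255,-0.006,0,0,0,0,0]]
  ]
}}

```text
clock: 24.15
position: [557.8, -119.3, 202.3]
tool_rot: [-3.139, -0.009, -1.325]
force: [2.7, -9.2, 0.4]
width: -0.3
grip_force: 5.1
```

Firm stop. Back off and lift, then check.

{"op": "move_arm", "data": {
  "targets": [
    [[255,0.01,0,0,0,0,0],[255,0.03,0,0,0,0,0],[255,0.045,0,0,0,0,0],[255,0.045,0,-0.03,0,0,0],[255,0.045,0,-0.07,0,0,0],[255,0.045,0,-0.11,0,0,0],[255,0.045,0,-0.15,0,0,0],[255,0.015,0,-0.17,0,0,0],[255,-0.015,0,-0.18,0,0,0],[255,-0.045,0,-0.18,0,0,0],[255,-0.075,0,-0.18,0,0,0],[255,-0.105,0,-0.18,0,0,0],[255,-0.135,0,-0.18,0,0,0],[255,-0.135,0,-0.18,0,0,0],[255,-0.135,0,-0.18,0,0,0]]
  ]
}}

```text
clock: 25.4
position: [522.4, 14.9, 381.0]
tool_rot: [3.141, 0.001, -1.32]
force: [0.1, -0.6, -0.4]
width: 0.4
grip_force: 0.0
```

```bash
python3 m.py; python3 - <<'E'
from workcell import *
from h import *
w=get_image("wrist");np.savez("we.npz",**w);cv2.imwrite("pics/a5.png",w["color"][:,:,::-1])
for n in("side","scene"):print(n,bar(get_image(n),(68,)))
E
```

```text
25.4 [522.4  14.9 381. ] r 50.1 phi 104.9 yaw -75.7 j6 -1.93 [ 0.1 -0.6 -0.4]
[(57, 358, 0.57), (61, 358, 0.56), (65, 359, 0.56), (69, 359, 0.56)]
side [(68, 359, 0.76)]
scene [(68, 0, 0.62)]
```

View pics/a5.png

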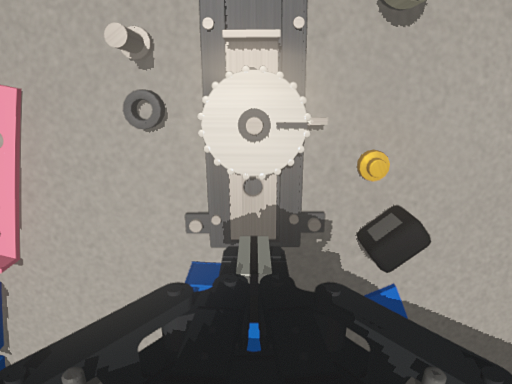

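The view shows the bar in line with the pointer (right, (320,122)), the wall at (252,34) and the plate's hole at (253,186) by the end stop.

```bash
python3 - <<'E'
from h import *
d=dict(np.load("we.npz"));y=np.array([-.245,.969]);c=np.array([535.3,-33.5])
for n,uv,z in(("wall outer top",(252,30),44),("hole",(253,187),18)): p=ray(d,uv,z)[0];print(n,p.round(1),((p[:2]-c)@y).round(1))
from workcell import sign_off;print(sign_off())
E
```

```text
wall outer top [ 555.3 -109.8   44. ] -78.9
hole [517.9  34.6  18. ] 70.3
the job is handed in; nothing more can be done
None
```

The job is handed in: the lock ring stands two full turns from tight with its bar in line with the pointer (within about 1°), the plate's hole measures 70 mm along the channel, which puts it at the end stop, and the arm is clear of everything at about 25 s of the 64 s allowed. The sign-off call returned no verdict.

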